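# Ready the orange cup of the rotating pencil caddy for refilling

### The job

I want to refill the empty orange cup of the rotating pencil caddy: take the orange pencil out of the wooden pencil block, stand it point up in the orange cup and let go of it, and turn the caddy until the orange cup is at the front, in line with the middle of the clip tray on the caddy's foot. The caddy spins very freely, so finish while still gripping it firmly with the gripper, holding it still there for me to load, with the orange pencil still standing in its cup. Leave the other things on the desk and the other pencils in the block where they are.

Things in the scene. Friction and masses are not known exactly. Their poses are not given: they have to be found in the camera images.
- orange_pencil: Thick six-sided orange colouring pencil, 12 mm across, 140 mm long, 10 to 17 g, standing point up, loosely upright (up to 3 degrees off), in a hole of the wooden block at the start (which hole varies). Origin: centre of its blunt lower end; its z axis runs along it to the point. The top 26 mm is the sharpened cone; the rest is an even 12 mm thick.
- pencil_block: Wooden block 64 mm (its x) by 180 mm (its y) by 50 mm high, fixed. Four blind holes in a row along its y at -63, -21, 21 and 63 mm, each 14 mm wide, 40 mm deep (floors 10 mm above the desk). Three hold pencils (orange, blue, green; order varies), one is empty. Origin: centre of its underside. It stands on either side of the robot's middle, turned up to 0.45 rad.
- caddy_base: Fixed foot of the rotating caddy: pale wooden disc, 200 mm diameter, 14 mm high, with a clip tray joined on at its front. Origin: on the turning axis at desk height, z up. The front is its -x direction: the open clip tray, 64 mm (x) by 140 mm (y) by 26 mm high, has its middle at x = -144 mm, y = 0. It stands on either side, turned up to 0.5 rad, and does not move.
- carousel: Turning part of the caddy: deck of 216 mm diameter, top 26 mm above the desk; six cups in a ring of 72 mm radius (orange, then counter-clockwise from above white, green, yellow, blue, pink); column and knob in the middle. Turns either way without stops on a light bearing (0.02 N m friction), coasts if flicked. Origin: on the axis at desk height; the orange cup is along its -x.
- orange_cup (a point): Centre of the inner floor of the orange cup: 72 mm from the axis, 30 mm above the desk. Each cup is 62 mm outside, 56 mm inside, rim 115 mm above the desk. The orange cup starts empty, at least 0.9 rad from the front. Fixed stock in the other cups: pencils to 160 mm above the desk in green, yellow, blue; things lower than the rim in white and pink.
- knob (a point): Point on the turning axis at mid-height of the dark wooden knob, 195 mm above the desk. The knob is a part of the turning caddy, round, 36 mm in diameter, with straight sides from 179 to 209 mm above the desk; its top is at 215 mm. Below it a column 22 to 26 mm thick. Gripped, it turns with the gripper.
- blue_pencil: Thick blue pencil, 12 mm across, 122 mm long, point up in another hole of the block. Origin: its lower end.
- green_pencil: Thick green pencil, 12 mm across, 116 mm long, point up in another hole of the block. Origin: its lower end.
- scissors: Scissors with blue loops, 155 mm long, lying flat on the desk beyond the work area. Origin: at the pivot, on the desk.
- sharpener: Small light-green pencil sharpener, 26 x 18 x 12 mm, on the desk. Origin: centre of its underside.
- eraser: White eraser with a blue sleeve, 52 x 24 x 14 mm, on the desk. Origin: centre of its underside.
- glue_stick: Glue stick standing on the desk, 29 mm across, 90 mm high, white with red cap. Origin: centre of its underside.
- set_square: Wooden set square, an open triangle of about 140 x 120 mm, 5 mm thick, lying on the desk. Origin: inside it, on the desk.

How it is judged:
By the outcome, as a careful person would: the job done as asked, in the order asked, and still so for the second after the job is handed in, while the arm keeps its last pose, push and grip.
It also fails if it takes over 58 s, if anything falls off the work surface, if the arm or the gripper's body presses on something with over 40 N, if the wrist force passes 120 N, or if a joint passes its speed limit or range.

### The arm

A 6-joint arm with a two-finger parallel gripper is mounted at the origin on the work surface. World frame = base frame: x ahead of the robot, y to its left, z up, the work surface at z = 0. Lengths are in m, angles in rad, forces in N, time in s.
With the tool pointing down it reaches from about 0.25 to 0.8 m from the base axis. Payload 3.9 kg.
Tool frame: the origin (TCP) lies at the very end of the fingers, on their centre line; the grasp point (between the pads) lies 19 mm behind it (bot.grasp_offset is the distance from the TCP to the grasp point, in m); z points along the fingers, y is the line along which they close (so a half turn about z gives the same grasp; the last joint's range is limited). The gripper opens to 85 mm and grips with 20 to 120 N. Pads are 22 mm wide; open, the fingers measure 114 mm over their backs; the gripper's body (76 mm by 85 mm) begins 54 mm behind the grasp point. The pads swing forward as they close: fully open they stand 13 mm farther back than shut.
Start: joints at [-1.257, 0.26, -0.138, 1.173, 0, 1.571], TCP at [0.162, -0.499, 0.231] pointing down, gripper open.
Joint ranges: [-2.78, 2.78], [-0.83, 1.72], [-1.28, 1.37], [-1.9, 2.12], [-1.57, 1.48], [-3.14, 3.14]. Speed limits (rad/s): [2.57, 2.57, 3.14, 3.14, 3.14, 3.14].

### API

Orientations are given as a unit quaternion [x, y, z, w].
In Python, from plant import readout, vision, workorder, bot gives the robot as it stands.
- The arm moves only by the tool step_arm, never from a script. Its arguments are lists of equal length, an entry for each row: "rotation": the turn, a rotation vector about the world's x, y, z in degrees, a list of three; "delta_pos": the shift along the world's x, y, z in cm, a list of three; "claw": the opening, from 0 (shut) to 1 (fully open). A call has 1 to 12 rows; each row is the pose to reach, as a shift and turn from the pose commanded when the call began; what a row does not reach only later rows make up. A row lasts 1/12 s, in which the tool goes at most 41.7 mm and 7.16 degrees, less where a joint would pass 70% of its speed; a pose out of reach is approached as far as the arm can. A call with a gripper value outside its range is refused whole. The fingers move at their own pace and stop on an object; the grip force is fixed at half the most. Time passes only in rows, so rows that repeat a pose let the fingers close. It gives the time, the measured TCP pose, the force, the opening and the grip force at its end, in the units of the state.
- readout.sense(): the state, without advancing time (a new reading comes with each control period).
- vision.get_image(name): name is "scene" or "top" or "wrist"; returns a dict with "img" (480x640x3 uint8, blue, green, red), "camera_matrix" (3x3 intrinsics, pixels), "dist" ([k1, k2, p1, p2, k3] as OpenCV has them; the pictures are not rectified), "eye" and "rotation" of the camera in the world. Camera axes: x right, y up, looking along -z (the intrinsics and any distortion apply to the point x, -y, -z); pixel columns grow to the right and rows downward; lengths in m; the calibration is good to about 2 mm. A picture is of the moment at which its call begins. There is no depth.
- workorder.job_done(): hands the job in; it is judged then, once.
The state is a dict: "clock": time; "joint_positions": joint angles; "joint_velocities": joint speeds; "tau": joint torques, N m; "position": TCP position; "orientation": TCP orientation; "contact_force": force on the tool from outside, world axes, zero at the start; "torque": the same for the moment, N m; "gripper_width": opening from 0.0 (shut) to 1.0 (fully open); "grasp_force": force on a finger pad.
Only numpy, scipy, OpenCV 4.12 (cv2) and the standard library are available. Lean on these libraries where they do the work, as an engineer would, in place of code of your own. Each camera call takes 0.05 s, during which the arm holds its last target. There are 200 camera calls.

## Working session

There is one attempt and no reset: what is moved stays moved. The work goes in short steps, Python scripts to look and compute and a tool call to move; the robot and the scene stay as the last step left them, time stands still between calls to the robot, and variables do not carry over. Pictures are saved under pics/ and viewed, at most 10 in all, crops included, and the job is handed in when it is done.

Besides the shell and the picture viewer there is one more tool, called after "Emit:" by a JSON object that holds its "fn" and its "kwargs", one argument or row to a line. step_arm: Moves the arm, as the interface text tells. Its arguments: {"type":"object","properties":{"rotation":{"type":"array","items":{"type":"array","items":{"type":"number"}}},"delta_pos":{"type":"array","items":{"type":"array","items":{"type":"number"}}},"claw":{"type":"array","items":{"type":"number"}}},"required":["rotation","delta_pos","claw"]}

```bash
mkdir -p pics; ls; python3 - <<'E'
from plant import readout, vision, workorder, bot
import cv2, pickle
s=readout.sense(); print({k:s[k] for k in("clock","position","orientation","gripper_width","contact_force")}, bot.grasp_offset)
D={}
for n in("top","scene"):
    d=vision.get_image(n); D[n]=d; cv2.imwrite(f"pics/{n}0.png",d["img"]); print(n,d["camera_matrix"],d["dist"],d["eye"],d["rotation"])
pickle.dump(D,open("pics/d0.pkl","wb"))
E
```

```text
pics
{'clock': 0.0, 'position': array([ 0.16183376, -0.49872038,  0.23044945]), 'orientation': array([ 9.87718856e-01,  1.56238553e-01, -1.62858722e-04, -9.74288267e-04]), 'gripper_width': 0.9985828775259878, 'contact_force': array([ 0.37632054, -0.19511941, -1.32982422])} 0.0187
top [[618.79039016   0.         314.46221812]
 [  0.         618.79039016 237.08096709]
 [  0.           0.           1.        ]] [0.03614481 0.         0.         0.         0.        ] [ 0.45278256 -0.00314775  1.76807853] [-0.03541317  0.03522734  0.70815814 -0.70428474]
scene [[545.00047849   0.         315.529233  ]
 [  0.         545.00047849 242.89696871]
 [  0.           0.           1.        ]] [0.04908904 0.         0.         0.         0.        ] [1.02518199 0.48523717 1.22507438] [0.09581679 0.24687919 0.90839443 0.32355738]
```

View pics/top0.png

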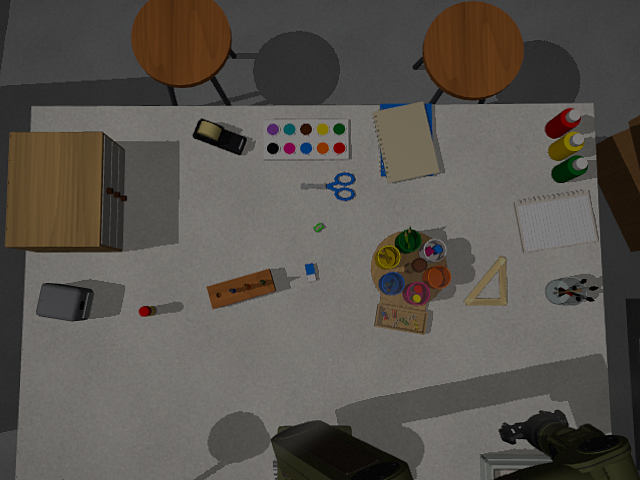

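View pics/scene0.png

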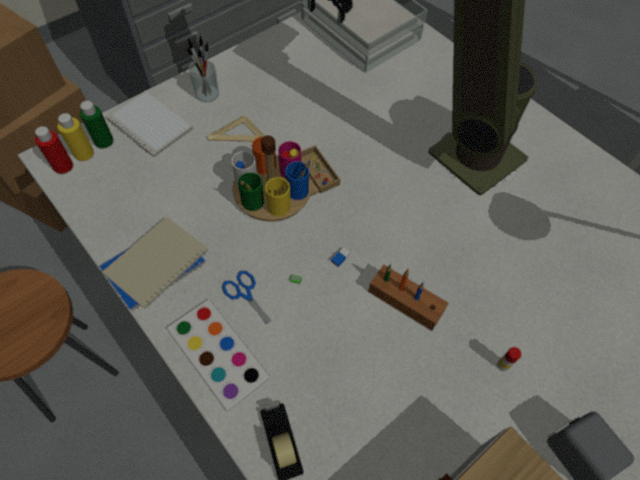

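The top view shows the caddy at about (416,268), with its tray at about (401,319) and the orange cup at about (437,276). The block is at about (241,288). In the scene view the orange pencil is second in the block, at about (404,280). Next I'll enlarge both for pixel readings.

```bash
python3 - <<'E'
import cv2,pickle,numpy as np
D=pickle.load(open("pics/d0.pkl","rb")); t=D["top"]["img"]; s=D["scene"]["img"]
z=lambda im,x,y,w,h,k: cv2.convertScaleAbs(cv2.resize(im[y:y+h,x:x+w],None,fx=k,fy=k,interpolation=cv2.INTER_CUBIC),alpha=1.5)
a=z(t,200,260,80,60,5); b=z(s,360,255,80,60,5); c=z(t,365,225,100,75,4); d=z(t,365,265,100,75,4)
for im,x,y,k in((a,200,260,5),(b,360,255,5),(c,365,225,4),(d,365,265,4)):
    for i in range(0,400,10*k): cv2.putText(im,str(x+i//k),(i,10),0,.3,(0,255,255)); cv2.line(im,(i,0),(i,3),(0,255,255))
    for i in range(0,300,10*k): cv2.putText(im,str(y+i//k),(0,i+4),0,.3,(0,255,255))
cv2.imwrite("pics/c1.png",np.vstack([np.hstack([a,b]),np.hstack([c,d])]))
E
```

```text
(no output)
```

View pics/c1.png

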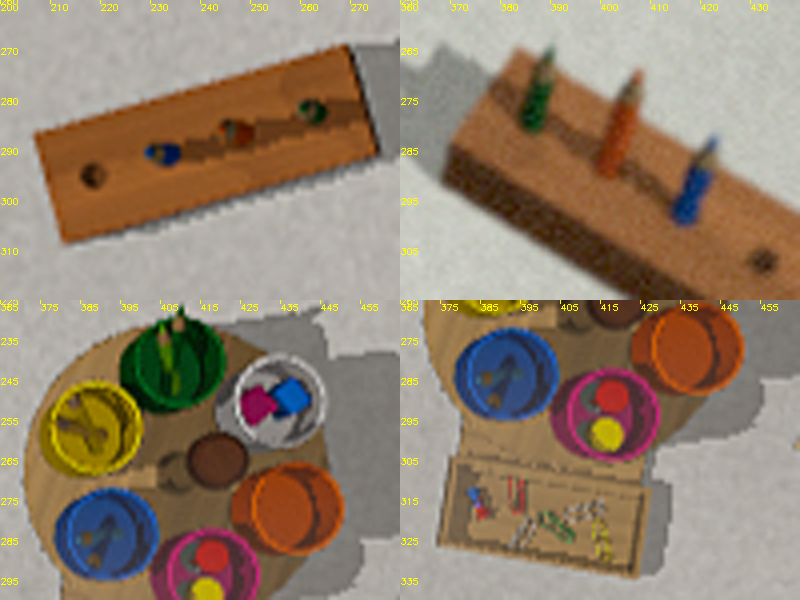

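Pixel readings:

- **Block top corners (top view):** (207,286.6), (270,269), (275.6,291), (213,308.6).
- **Orange pencil (scene view):** tip (407.6,269.4), foot at the block top (402,290).
- **Caddy (top view):** knob (419.5,265.2). Rims: orange (439,277), white (435.5,250), green (409.5,241), yellow (389.3,256.8), blue (392,283.5), pink (417,293).
- **Tray corners (top view):** (378.7,303.7), (427.5,311.7), (425,334.2), (374.2,326.2).

```bash
cat > h.py <<'E'
import numpy as np, cv2
from scipy.spatial.transform import Rotation as R
from scipy.optimize import least_squares
F=np.diag([1,-1,-1.])
def proj(d,P):
    M=F@R.from_quat(d["rotation"]).as_matrix().T
    return cv2.projectPoints(np.atleast_2d(P).astype(float),cv2.Rodrigues(M)[0],-M@np.asarray(d["eye"]),d["camera_matrix"],d["dist"])[0][:,0]
def ray(d,uv,z):
    n=cv2.undistortPoints(np.array([[uv]],float),d["camera_matrix"],d["dist"])[0,0]
    v=R.from_quat(d["rotation"]).as_matrix()@F@np.array([*n,1]); e=np.asarray(d["eye"]); return e+v*(z-e[2])/v[2]
def place(P,x,y,a):
    P=np.array(P,float); return R.from_euler('z',a).apply(P)+[x,y,0]
E
python3 - <<'E'
from h import *; import pickle
D=pickle.load(open("pics/d0.pkl","rb")); t=D["top"]; s=D["scene"]
# block: TL,TR,BR,BL in image: image left=+y, up=+x
B=[[.032,.09,.05],[.032,-.09,.05],[-.032,-.09,.05],[-.032,.09,.05]]
px=[(207,286.6),(270,269),(275.6,291),(213,308.6)]
r=least_squares(lambda p:(proj(t,place(B,*p))-px).ravel(),[.35,.2,0]); print("block",r.x,r.fun.round(1))
H=place([[0,y,.05] for y in(-.063,-.021,.021,.063)],*r.x); print(H.round(4)); print("top px",proj(t,H).round(1),"scene",proj(s,H).round(1))
# pencil tip: scene + top
print("tip on scene ray z=.15",ray(s,(407.6,269.4),.15),"foot",ray(s,(402,290),.05))
def cad(p):
    x,y,a,f=p; tr=place([[-.112,.07,.026],[-.112,-.07,.026],[-.176,-.07,.026],[-.176,.07,.026]],x,y,a)
    cu=place([[-.072*np.cos(k*np.pi/3),-.072*np.sin(k*np.pi/3),.115] for k in range(6)],x,y,f)
    return proj(t,np.vstack([tr,cu,[[x,y,.215]]]))
px=[(378.7,303.7),(427.5,311.7),(425,334.2),(374.2,326.2),(439,277),(435.5,250),(409.5,241),(389.3,256.8),(392,283.5),(417,293),(419.5,265.2)]
for f0 in(1,-1,2):
    r=least_squares(lambda p:(cad(p)-px).ravel(),[.38,-.27,0,f0]); print("caddy",r.x.round(4),r.cost,)
    if r.cost<30:print(r.fun.round(1).reshape(-1,2).tolist(), "cup",place([[-.072,0,.03]],*r.x[[0,1,3]]), np.degrees(r.x[2:]))
E
```

```text
block [0.48256564 0.19948449 0.2669762 ] [-0.  -0.2 -0.1 -0.2  0.3  0.1 -0.2  0.2]
[[0.4992 0.1387 0.05  ]
 [0.4881 0.1792 0.05  ]
 [0.477  0.2197 0.05  ]
 [0.4659 0.2603 0.05  ]]
top px [[263.5 282.6]
 [248.8 286.7]
 [234.1 290.8]
 [219.4 294.9]] scene [[385.5 277.6]
 [400.5 286.7]
 [415.8 296. ]
 [431.4 305.6]]
tip on scene ray z=.15 [0.4915426 0.1843101 0.15     ] foot [0.49138969 0.18778618 0.05      ]
caddy [ 0.5377 -0.2675 -0.1646  1.1713] 2.8371113634313394
[[-0.6, 0.2], [0.3, 0.2], [-0.4, 0.7], [0.5, 0.5], [-0.2, 0.1], [-0.7, 0.3], [0.2, -1.0], [-0.7, -0.5], [0.4, -0.4], [0.6, 0.5], [0.5, -0.6]] cup [[ 0.50972594 -0.3338236   0.03      ]] [-9.43234532 67.11157521]
caddy [ 0.5377 -0.2675 -0.1646  1.1713] 2.837111363431332
[[-0.6, 0.2], [0.3, 0.2], [-0.4, 0.7], [0.5, 0.5], [-0.2, 0.1], [-0.7, 0.3], [0.2, -1.0], [-0.7, -0.5], [0.4, -0.4], [0.6, 0.5], [0.5, -0.6]] cup [[ 0.50972594 -0.3338236   0.03      ]] [-9.43234551 67.11157514]
caddy [ 0.5377 -0.2675 -0.1646  1.1713] 2.837111363431249
[[-0.6, 0.2], [0.3, 0.2], [-0.4, 0.7], [0.5, 0.5], [-0.2, 0.1], [-0.7, 0.3], [0.2, -1.0], [-0.7, -0.5], [0.4, -0.4], [0.6, 0.5], [0.5, -0.6]] cup [[ 0.50972594 -0.3338236   0.03      ]] [-9.4323455 67.1115752]
```

The fit residuals are under 1 px. The orange pencil is in the hole at about (0.488, 0.179), and the caddy has to turn about -76.5°. I'll go above the pencil with the closing line across the row.

Emit:
{"fn": "step_arm", "kwargs": {
  "rotation": [
    [0,0,7],
    [0,0,14],
    [0,0,21],
    [0,0,28],
    [0,0,35],
    [0,0,42],
    [0,0,49],
    [0,0,56],
    [0,0,63],
    [0,0,70],
    [0,0,77],
    [0,0,84]
  ],
  "delta_pos": [
    [1.8,3.7,0],
    [3.6,7.4,0],
    [5.4,11.1,0],
    [7.2,14.8,0],
    [9,18.5,0],
    [10.8,22.2,0],
    [12.6,25.9,0],
    [14.4,29.6,0],
    [16.2,33.3,0],
    [18,37,0],
    [19.8,40.7,0],
    [21.6,44.4,0]
  ],
  "claw": [0.6,0.6,0.6,0.6,0.6,0.6,0.6,0.6,0.6,0.6,0.6,0.6]
}}

```text
clock: 1.1
position: [0.3781, -0.0533, 0.2312]
orientation: [0.627, 0.779, -0.0, 0.0]
contact_force: [1.1, -0.9, 0.8]
gripper_width: 0.601
grasp_force: 0.0
```

Emit:
{"fn": "step_arm", "kwargs": {
  "rotation": [
    [0,0,1],
    [0,0,2],
    [0,0,3],
    [0,0,3.3],
    [0,0,3.3],
    [0,0,3.3],
    [0,0,3.3],
    [0,0,3.3]
  ],
  "delta_pos": [
    [1.8,3.8,0],
    [3.6,7.6,0],
    [5.4,11.4,0],
    [7.2,15.2,0],
    [9,19,0],
    [10.5,22.2,0],
    [11.2,23.6,0],
    [11.2,23.6,0]
  ],
  "claw": [0.6,0.6,0.6,0.6,0.6,0.6,0.6,0.6]
}}

```text
clock: 1.77
position: [0.4915, 0.1841, 0.2304]
orientation: [0.605, 0.796, 0.0, -0.0]
contact_force: [0.9, 0.3, -0.1]
gripper_width: 0.596
grasp_force: 0.0
```

```bash
python3 - <<'E'
from h import *; from plant import readout,vision; import pickle
d=vision.get_image("wrist"); cv2.imwrite("pics/w1.png",d["img"]); pickle.dump(d,open("pics/w1.pkl","wb"))
s=readout.sense(); print(s["clock"],s["position"],R.from_quat(s["orientation"]).as_matrix().round(3),s["joint_positions"],s["gripper_width"],d["eye"])
print(proj(d,[[.4881,.1792,.05],[.4915,.1843,.15],[.4881,.1792,.15]]))
E
```

```text
1.8167 [0.49020089 0.18207502 0.23038792] [[-0.266  0.964 -0.001]
 [ 0.964  0.266 -0.001]
 [-0.    -0.001 -1.   ]] [ 3.55734658e-01  2.57897393e-01 -1.43427209e-01  1.17085888e+00
 -1.60015050e-04  1.65702558e+00] 0.5993368003284634 [0.46882806 0.26330245 0.37292064]
[[313.91650272 213.31917262]
 [319.34520656 247.28407011]
 [312.2016671  253.06640208]]
```

View pics/w1.png

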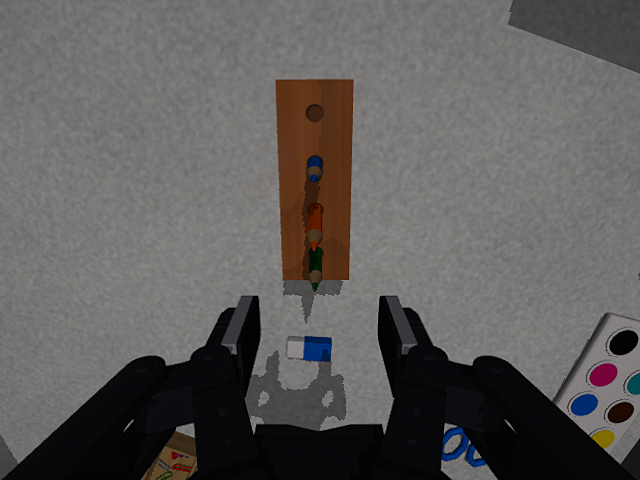

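The wrist view shows the orange tip at (314,249) and its foot at about (315,210), centred between the pads. Going down to grip.

Emit:
{"fn": "step_arm", "kwargs": {
  "rotation": [
    [0,0,0],
    [0,0,0],
    [0,0,0],
    [0,0,0],
    [0,0,0],
    [0,0,0],
    [0,0,0],
    [0,0,0],
    [0,0,0],
    [0,0,0],
    [0,0,0],
    [0,0,0]
  ],
  "delta_pos": [
    [0,0,-2.5],
    [-0.1,-0.1,-5.5],
    [-0.1,-0.1,-8.5],
    [-0.1,-0.1,-11],
    [-0.1,-0.1,-13],
    [-0.1,-0.1,-13.9],
    [-0.1,-0.1,-13.9],
    [-0.1,-0.1,-13.9],
    [-0.1,-0.1,-13.9],
    [-0.1,-0.1,-13.9],
    [-0.1,-0.1,-13.9],
    [-0.1,-0.1,-13.9]
  ],
  "claw": [0.6,0.6,0.6,0.6,0.6,0.6,0.5,0.3,0.1,0,0,0]
}}

```text
clock: 2.82
position: [0.4904, 0.18, 0.094]
orientation: [0.607, 0.795, 0.001, 0.001]
contact_force: [-1.5, -0.3, 6.4]
gripper_width: 0.122
grasp_force: 58.7
```

Emit:
{"fn": "step_arm", "kwargs": {
  "rotation": [
    [0,0,0],
    [0,0,0],
    [0,0,0],
    [0,0,0]
  ],
  "delta_pos": [
    [0,0,0],
    [0,0,0],
    [0,0,0],
    [0,0,0]
  ],
  "claw": [0,0,0,0]
}}

```text
clock: 3.15
position: [0.4903, 0.18, 0.094]
orientation: [0.607, 0.795, 0.001, 0.001]
contact_force: [-0.7, -0.1, 6.6]
gripper_width: 0.116
grasp_force: 58.7
```

Gripped, with the opening at 0.116. Lifting straight out.

Emit:
{"fn": "step_arm", "kwargs": {
  "rotation": [
    [0,0,0],
    [0,0,0],
    [0,0,0],
    [0,0,0],
    [0,0,0],
    [0,0,0],
    [0,0,0],
    [0,0,0],
    [0,0,0],
    [0,0,0]
  ],
  "delta_pos": [
    [0,0,0.5],
    [0,0,1.5],
    [0,0,3.5],
    [0,0,6],
    [0,0,8.5],
    [0,0,11],
    [0,0,13.5],
    [0,0,16],
    [0,0,17.5],
    [0,0,17.5]
  ],
  "claw": [0,0,0,0,0,0,0,0,0,0]
}}

```text
clock: 3.98
position: [0.491, 0.1805, 0.272]
orientation: [0.607, 0.795, 0.003, 0.002]
contact_force: [0.9, 0.4, -0.4]
gripper_width: 0.116
grasp_force: 58.7
```

```bash
python3 - <<'E'
from h import *; from plant import readout,vision; import pickle
d=vision.get_image("wrist"); e=vision.get_image("scene"); pickle.dump((d,e),open("pics/w2.pkl","wb"))
s=readout.sense(); p=s["position"]; print(s["clock"],p,s["gripper_width"],s["grasp_force"],s["contact_force"])
T=p+[0,0,.0187]; u=proj(e,[T])[0]; print(u, proj(d,[T,T-[0,0,.1],T+[0,0,.04]]),proj(e,[T-[0,0,.1],T+[0,0,.04]]))
x,y=u.astype(int)-[30,30]; c=cv2.resize(e["img"][y:y+100,x-10:x+90],(500,500),interpolation=2)
cv2.imwrite("pics/w2.png",np.hstack([cv2.convertScaleAbs(c,alpha=1.5),d["img"][230:480,240:390].repeat(2,0).repeat(2,1)])) ; print(x-10,y)
E
```

```text
4.0833 [0.48930727 0.17980626 0.26803335] 0.12019033906555378 58.72384965419769 [0.03017563 0.19486522 0.08827585]
[417.62822477 235.55167017] [[315.6781974  329.86941948]
 [315.56188875 245.21132578]
 [315.79234421 403.6980212 ]] [[409.57164753 259.50747709]
 [421.22189368 224.88607719]]
377 205
```

View pics/w2.png

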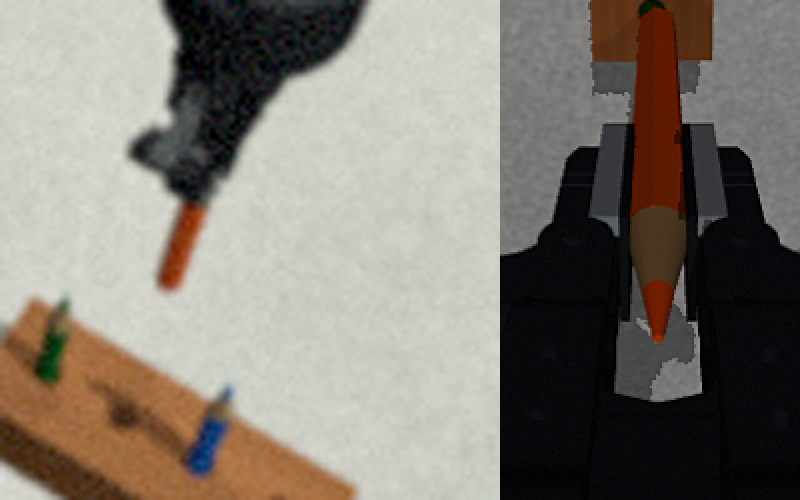

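The wrist view shows the held pencil with its tip at (319,400) and its lower end at (317.5,234). In the scene view the lower end is at (410.6,261). I'll solve for the in-hand pose.

```bash
python3 - <<'E'
from h import *; import pickle
d,e=pickle.load(open("pics/w2.pkl","rb")); p=np.array([.4893,.1798,.2680])
Rt=R.from_quat([.606,.795,.002,.002]).as_matrix()
def pts(q):
    ox,oy,tx,ty,L=q; c=p+Rt@np.array([ox,oy,-.0187]); a=np.array([tx,ty,-1.]); a=Rt@(a/np.linalg.norm(a)); return c-L*a, c+(.14-L)*a
def f(q):
    b,t=pts(q); return np.r_[proj(d,[t])[0]-[319,400],proj(d,[b+Rt@[0.006,0,0]])[0]-[317.5,234] if 0 else proj(d,[b])[0]-[317.5,236],(proj(e,[b])[0]-[410.6,261.2])*1.5, q[1]/.001, q[0]/.003, q[2]/.05]
r=least_squares(f,[0,0,0,0,.1],x_scale=[.01,.01,.1,.1,.01]); print(r.x,r.fun.round(2)); b,t=pts(r.x); print(b-p,t-p)
print(Rt.round(3))
E
```

```text
[ 0.00023766  0.00108545 -0.04690095  0.00409275  0.10304217] [-0.25 -0.05 -0.27  0.59  0.72  0.75  1.09  0.08 -0.94]
[-0.00022936  0.00512375 -0.08422692] [ 0.00127624 -0.0011548   0.05562412]
[[-0.265  0.964  0.006]
 [ 0.964  0.265  0.001]
 [-0.001  0.006 -1.   ]]
```

The pencil's lower end is 84 mm below the TCP, offset 5 mm in y, with a 2.7° lean. I'll carry it over to the cup, passing in front of the knob.

Emit:
{"fn": "step_arm", "kwargs": {
  "rotation": [
    [0,0,-2],
    [0,0,-5],
    [0,0,-9],
    [0,0,-13],
    [0,0,-17],
    [0,0,-21],
    [0,0,-25],
    [0,0,-29],
    [0,0,-33],
    [0,0,-36],
    [0,0,-38],
    [0,0,-38.4]
  ],
  "delta_pos": [
    [-0.5,-2,0],
    [-1,-5.5,0],
    [-1.5,-9.3,0],
    [-2,-13.2,0],
    [-2.5,-17.1,0],
    [-3,-21,0],
    [-3.5,-25,0],
    [-4,-29,0],
    [-4,-33,0],
    [-4,-37,0],
    [-4,-41,0],
    [-3,-44,0]
  ],
  "claw": [0,0,0,0,0,0,0,0,0,0,0,0]
}}

```text
clock: 5.08
position: [0.4563, -0.2626, 0.2658]
orientation: [0.836, 0.549, -0.001, -0.001]
contact_force: [0.6, 0.8, -0.0]
gripper_width: 0.119
grasp_force: 58.7
```

Emit:
{"fn": "step_arm", "kwargs": {
  "rotation": [
    [0,0,0],
    [0,0,0],
    [0,0,0],
    [0,0,0],
    [0,0,0],
    [0,0,0]
  ],
  "delta_pos": [
    [1,-2.5,0],
    [2.2,-5,0],
    [3.5,-7,0],
    [4.6,-8.1,0],
    [4.6,-8.1,0],
    [4.6,-8.1,0]
  ],
  "claw": [0,0,0,0,0,0]
}}

```text
clock: 5.58
position: [0.5043, -0.3411, 0.2651]
orientation: [0.835, 0.551, -0.001, -0.002]
contact_force: [-0.1, 0.6, -0.1]
gripper_width: 0.119
grasp_force: 58.7
```

```bash
python3 - <<'E'
from h import *; from plant import readout,vision; import pickle
d=vision.get_image("wrist"); pickle.dump(d,open("pics/w3.pkl","wb")); cv2.imwrite("pics/w3.png",cv2.convertScaleAbs(d["img"],alpha=1.4))
s=readout.sense(); p=s["position"]; print(s["clock"],p,s["orientation"],s["gripper_width"],s["joint_positions"])
c=np.array([.5097,-.3338,0])
print(proj(d,[c+[0,0,.115],c+[0,0,.03],p+[.003,.0041,-.0842],[.5377,-.2675,.215]]))
a=np.linspace(0,2*np.pi,8,endpoint=False); print(proj(d,c+np.c_[.028*np.cos(a),.028*np.sin(a),0*a+.115]).round())
E
```

```text
5.6333 [ 0.50399317 -0.34049757  0.26567952] [ 8.34471016e-01  5.51048461e-01 -6.51503773e-04 -1.81443288e-03] 0.12021218746787496 [-5.94259285e-01  3.99818637e-01  1.57695980e-01  1.33252491e+00
  1.85718562e-04  1.38009025e+00]
[[322.58331875 207.56136534]
 [322.07152707 187.68948043]
 [320.9449436  237.57631994]
 [323.68282015 116.3349652 ]]
[[354. 194.]
 [336. 176.]
 [309. 176.]
 [291. 195.]
 [291. 220.]
 [310. 238.]
 [336. 237.]
 [354. 220.]]
```

View pics/w3.png

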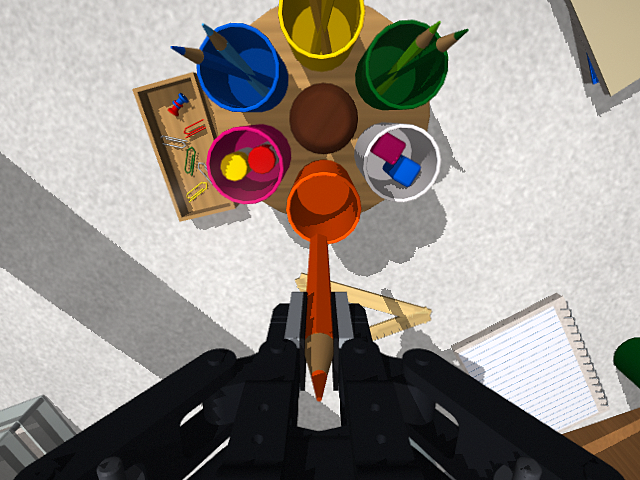

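The view shows the orange rim centred at (324,207), against a predicted (322.6,207.6), and the knob at (323,118), against (323.7,116.3). Both agree, so I'm lowering and releasing.

Emit:
{"fn": "step_arm", "kwargs": {
  "rotation": [
    [0,0,0],
    [0,0,0],
    [0,0,0],
    [0,0,0],
    [0,0,0],
    [0,0,0],
    [0,0,0],
    [0,0,0],
    [0,0,0],
    [0,0,0]
  ],
  "delta_pos": [
    [0,0,-1.5],
    [0,0,-3.5],
    [0,0,-5.5],
    [0,0,-7.5],
    [0,0,-9.5],
    [0,0,-11.5],
    [0,0,-13],
    [0,0,-14.2],
    [0,0,-14.8],
    [0,0,-14.8]
  ],
  "claw": [0,0,0,0,0,0,0,0,0,0]
}}

```text
clock: 6.47
position: [0.5033, -0.3395, 0.1179]
orientation: [0.834, 0.551, -0.001, -0.002]
contact_force: [0.4, 0.2, -0.5]
gripper_width: 0.121
grasp_force: 58.7
```

Emit:
{"fn": "step_arm", "kwargs": {
  "rotation": [
    [0,0,0],
    [0,0,0],
    [0,0,0],
    [0,0,0],
    [0,0,0],
    [0,0,0],
    [0,0,0],
    [0,0,0]
  ],
  "delta_pos": [
    [0,0,-0.2],
    [0,0,-0.2],
    [0,0,-0.2],
    [0,0,-0.2],
    [0,0,-0.2],
    [0,0,-0.2],
    [0,0,-0.2],
    [0,0,-0.2]
  ],
  "claw": [0,0.15,0.2,0.25,0.3,0.35,0.35,0.35]
}}

```text
clock: 7.13
position: [0.5051, -0.3414, 0.1174]
orientation: [0.834, 0.551, 0.0, 0.0]
contact_force: [0.0, 0.3, -0.3]
gripper_width: 0.351
grasp_force: 0.0
```

Emit:
{"fn": "step_arm", "kwargs": {
  "rotation": [
    [0,0,0],
    [0,0,0],
    [0,0,0],
    [0,0,0],
    [0,0,0],
    [0,0,0],
    [0,0,0],
    [0,0,0]
  ],
  "delta_pos": [
    [0,0,0.5],
    [0,0,2],
    [0,0,4.5],
    [0,0,7.5],
    [0,0,10.5],
    [0,0,13],
    [0,0,14.5],
    [0,0,14.5]
  ],
  "claw": [0.35,0.35,0.35,0.4,0.5,0.6,0.7,0.8]
}}

```text
clock: 7.8
position: [0.5069, -0.3426, 0.2671]
orientation: [0.834, 0.551, 0.002, 0.004]
contact_force: [-0.5, -0.0, 0.1]
gripper_width: 0.797
grasp_force: 0.0
```

```bash
python3 - <<'E'
from h import *; from plant import readout,vision; import pickle
d=vision.get_image("wrist"); pickle.dump(d,open("pics/w4.pkl","wb")); cv2.imwrite("pics/w4.png",cv2.convertScaleAbs(d["img"],alpha=1.4))
s=readout.sense(); p=s["position"]; print(s["clock"],p,s["gripper_width"],s["joint_positions"])
print(proj(d,[[.5377,-.2675,.215],[.5097,-.3338,.115]]))
E
```

```text
7.85 [ 0.50615662 -0.34211615  0.26473498] 0.7996383561275796 [-5.94385597e-01  3.97857194e-01  1.52191548e-01  1.32026636e+00
  2.14781496e-05  1.37997567e+00]
[[316.70875898 115.28595887]
 [316.80903274 206.08728836]]
```

View pics/w4.png

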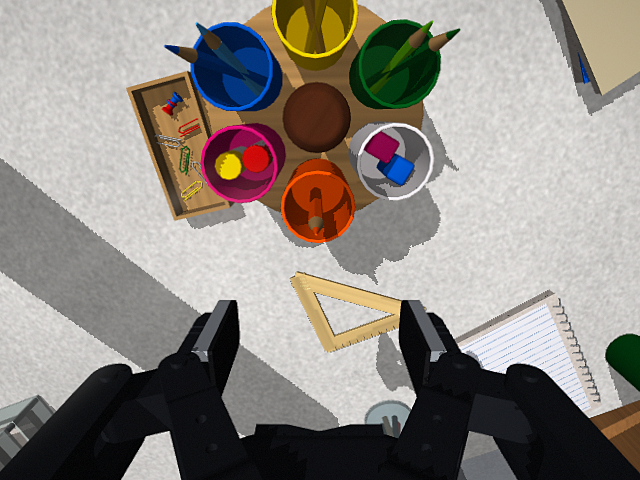

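The view shows the pencil standing in the orange cup, with its tip at (315,228) and foot at about (316,190). The knob is at (317,117). I'll move over the knob, pre-turning +40° to keep wrist range for the turn.

Emit:
{"fn": "step_arm", "kwargs": {
  "rotation": [
    [0,0,4],
    [0,0,10],
    [0,0,17],
    [0,0,24],
    [0,0,31],
    [0,0,37],
    [0,0,40],
    [0,0,40],
    [0,0,40],
    [0,0,40]
  ],
  "delta_pos": [
    [0.5,1.2,0],
    [1.2,2.8,0],
    [2,4.7,0],
    [2.6,6.2,0],
    [3.1,7.4,0],
    [3.1,7.4,0],
    [3.1,7.4,0],
    [3.1,7.4,-1],
    [3.1,7.4,-2],
    [3.1,7.4,-2]
  ],
  "claw": [0.8,0.8,0.8,0.8,0.8,0.8,0.8,0.8,0.8,0.8]
}}

```text
clock: 8.68
position: [0.5342, -0.2666, 0.2385]
orientation: [0.596, 0.803, -0.001, -0.003]
contact_force: [-1.1, 0.9, -0.8]
gripper_width: 0.798
grasp_force: 0.0
```

```bash
python3 - <<'E'
from h import *; from plant import readout,vision; import pickle
d=vision.get_image("wrist"); e=vision.get_image("scene"); t=vision.get_image("top"); pickle.dump((d,e,t),open("pics/w5.pkl","wb"))
s=readout.sense(); p=s["position"]; print(s["clock"],p,s["joint_positions"],R.from_quat(s["orientation"]).as_matrix().round(3))
q=[[.5373,-.2683,.215],[.5097,-.3338,.115]]; print(proj(d,q),proj(e,q))
x,y=(proj(e,q[:1])[0]-[50,60]).astype(int); print(x,y)
c=cv2.resize(e["img"][y:y+120,x:x+100],(400,480),interpolation=2)
cv2.imwrite("pics/w5.png",cv2.convertScaleAbs(np.hstack([d["img"][:,120:520],c]),alpha=1.4))
E
```

```text
8.8333 [ 0.53545575 -0.26729648  0.24140834] [-4.63013354e-01  3.85832577e-01  7.32697112e-02  1.26003739e+00
  1.95900618e-05  8.14122779e-01] [[-0.289  0.957 -0.002]
 [ 0.957  0.289  0.001]
 [ 0.001 -0.001 -1.   ]]
[[324.77759305 291.70479412]
 [266.89736375 295.93163328]] [[267.50047754 138.84919708]
 [263.29697023 144.64832639]]
217 78
```

View pics/w5.png

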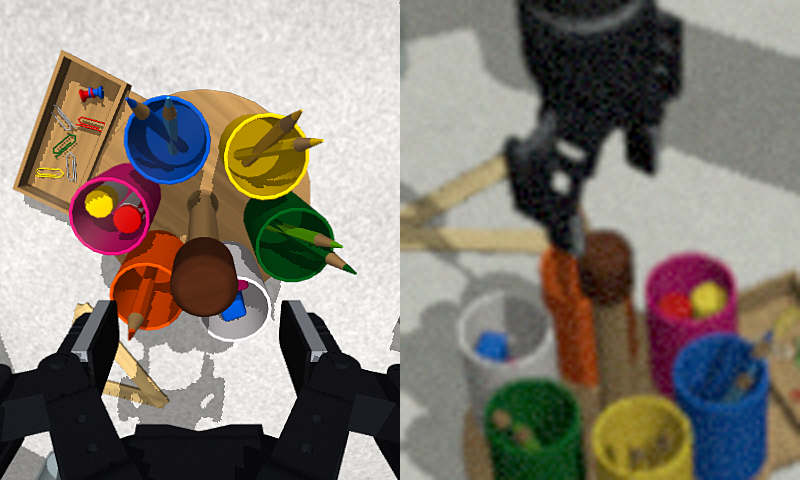

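The knob is centred between the fingers: its top face is at about (324,288) in the full frame, against a predicted (325,292). Descending and closing on it.

Emit:
{"fn": "step_arm", "kwargs": {
  "rotation": [
    [0,0,0],
    [0,0,0],
    [0,0,0],
    [0,0,0],
    [0,0,0],
    [0,0,0],
    [0,0,0],
    [0,0,0],
    [0,0,0],
    [0,0,0],
    [0,0,0],
    [0,0,0]
  ],
  "delta_pos": [
    [0.1,-0.1,-1],
    [0.1,-0.1,-2.5],
    [0.1,-0.1,-4.5],
    [0.1,-0.1,-6],
    [0.1,-0.1,-6.9],
    [0.1,-0.1,-6.9],
    [0.1,-0.1,-6.9],
    [0.1,-0.1,-6.9],
    [0.1,-0.1,-6.9],
    [0.1,-0.1,-6.9],
    [0.1,-0.1,-6.9],
    [0.1,-0.1,-6.9]
  ],
  "claw": [0.8,0.8,0.8,0.8,0.8,0.75,0.7,0.65,0.6,0.55,0.5,0.48]
}}

```text
clock: 9.83
position: [0.5373, -0.2685, 0.1739]
orientation: [0.596, 0.803, 0.0, 0.0]
contact_force: [0.5, 0.3, 0.2]
gripper_width: 0.482
grasp_force: 0.0
```

Emit:
{"fn": "step_arm", "kwargs": {
  "rotation": [
    [0,0,0],
    [0,0,0],
    [0,0,0],
    [0,0,0],
    [0,0,0],
    [0,0,0],
    [0,0,0]
  ],
  "delta_pos": [
    [0,0,0],
    [0,0,0],
    [0,0,0],
    [0,0,0],
    [0,0,0],
    [0,0,0],
    [0,0,0]
  ],
  "claw": [0.44,0.4,0.36,0.3,0.3,0.3,0.3]
}}

```text
clock: 10.42
position: [0.5373, -0.2684, 0.1738]
orientation: [0.596, 0.803, 0.0, 0.0]
contact_force: [-0.8, 0.9, 4.8]
gripper_width: 0.404
grasp_force: 59.6
```

```bash
python3 - <<'E'
from plant import readout
s=readout.sense(); print({k:s[k] for k in("clock","position","joint_positions","contact_force","torque","gripper_width","grasp_force")})
E
```

```text
{'clock': 10.4167, 'position': array([ 0.537334  , -0.26835194,  0.17380291]), 'joint_positions': array([-4.63319539e-01,  4.15948603e-01, -5.72974654e-02,  1.09670369e+00,
        2.64521170e-04,  8.12778678e-01]), 'contact_force': array([-0.76066223,  0.89849841,  4.81031469]), 'torque': array([ 0.23048032, -0.00039529,  0.00642947]), 'gripper_width': 0.4041665298318247, 'grasp_force': 59.64656798476426}
```

Firm grip at 59.6 N with small side forces. Turning -76.5° with a gentle ramp.

Emit:
{"fn": "step_arm", "kwargs": {
  "rotation": [
    [0,0,-0.5],
    [0,0,-1.5],
    [0,0,-3.5],
    [0,0,-6.5],
    [0,0,-10],
    [0,0,-13.5],
    [0,0,-17],
    [0,0,-20.5],
    [0,0,-24],
    [0,0,-27.5],
    [0,0,-31],
    [0,0,-34.5]
  ],
  "delta_pos": [
    [0,0,0],
    [0,0,0],
    [0,0,0],
    [0,0,0],
    [0,0,0],
    [0,0,0],
    [0,0,0],
    [0,0,0],
    [0,0,0],
    [0,0,0],
    [0,0,0],
    [0,0,0]
  ],
  "claw": [0.3,0.3,0.3,0.3,0.3,0.3,0.3,0.3,0.3,0.3,0.3,0.3]
}}

```text
clock: 11.42
position: [0.5377, -0.2684, 0.1738]
orientation: [0.808, 0.589, 0.001, 0.001]
contact_force: [0.6, 1.1, 4.7]
gripper_width: 0.401
grasp_force: 59.7
```

Emit:
{"fn": "step_arm", "kwargs": {
  "rotation": [
    [0,0,-3.5],
    [0,0,-7],
    [0,0,-10.5],
    [0,0,-14],
    [0,0,-17.5],
    [0,0,-21],
    [0,0,-24.5],
    [0,0,-28],
    [0,0,-31.5],
    [0,0,-35],
    [0,0,-38],
    [0,0,-40]
  ],
  "delta_pos": [
    [0,0,0],
    [0,0,0],
    [0,0,0],
    [0,0,0],
    [0,0,0],
    [0,0,0],
    [0,0,0],
    [0,0,0],
    [0,0,0],
    [0,0,0],
    [0,0,0],
    [0,0,0]
  ],
  "claw": [0.3,0.3,0.3,0.3,0.3,0.3,0.3,0.3,0.3,0.3,0.3,0.3]
}}

```text
clock: 12.42
position: [0.538, -0.2686, 0.1738]
orientation: [0.961, 0.278, 0.001, 0.001]
contact_force: [0.4, 0.3, 4.6]
gripper_width: 0.406
grasp_force: 59.7
```

Emit:
{"fn": "step_arm", "kwargs": {
  "rotation": [
    [0,0,-1.2],
    [0,0,-1.8],
    [0,0,-2],
    [0,0,-2],
    [0,0,-2],
    [0,0,-2]
  ],
  "delta_pos": [
    [0,0,0],
    [0,0,0],
    [0,0,0],
    [0,0,0],
    [0,0,0],
    [0,0,0]
  ],
  "claw": [0.3,0.3,0.3,0.3,0.3,0.3]
}}

```text
clock: 12.92
position: [0.538, -0.2686, 0.1738]
orientation: [0.965, 0.262, 0.001, 0.001]
contact_force: [2.4, 0.4, 4.8]
gripper_width: 0.401
grasp_force: 59.8
```

```bash
python3 - <<'E'
from h import *; from plant import readout,vision; import pickle
d=vision.get_image("wrist"); e=vision.get_image("scene"); t=vision.get_image("top"); pickle.dump((d,e,t),open("pics/w6.pkl","wb"))
s=readout.sense(); print({k:s[k] for k in("clock","position","joint_positions","contact_force","torque","gripper_width","grasp_force")})
z=lambda im,x,y,w,h,k: cv2.convertScaleAbs(cv2.resize(im[y:y+h,x:x+w],None,fx=k,fy=k,interpolation=2),alpha=1.5)
a=z(t["img"],365,225,80,120,5)[:600]; b=z(e["img"],215,110,133,100,3)
w=cv2.resize(d["img"],(399,300)); cv2.imwrite("pics/w6.png",np.hstack([a,np.vstack([b,w])]))
x,y,al=.5373,-.2683,-.1646
tr=place([[-.112,.07,.026],[-.112,-.07,.026],[-.176,-.07,.026],[-.176,.07,.026],[-.072,0,.115]],x,y,al); print(proj(t,tr),proj(d,tr))
E
```

```text
{'clock': 13.0667, 'position': array([ 0.53801345, -0.26864121,  0.17383856]), 'joint_positions': array([-4.63297483e-01,  4.16193815e-01, -5.68070757e-02,  1.09563463e+00,
        3.63220388e-04,  2.14769381e+00]), 'contact_force': array([2.90580026, 0.96352289, 5.21946868]), 'torque': array([ 0.03446931, -0.40940708, -0.04109139]), 'gripper_width': 0.3995683744888787, 'grasp_force': 59.75808308838168}
[[378.38025619 304.04210668]
 [428.06349478 312.1019866 ]
 [424.86426162 335.02185477]
 [374.99177536 326.87801153]
 [410.11198388 293.57718546]] [[172.59285569 265.08996094]
 [298.99462922 353.41468762]
 [258.335054   395.07832499]
 [135.28275955 314.77896261]
 [246.28579094 339.73814935]]
```

View pics/w6.png

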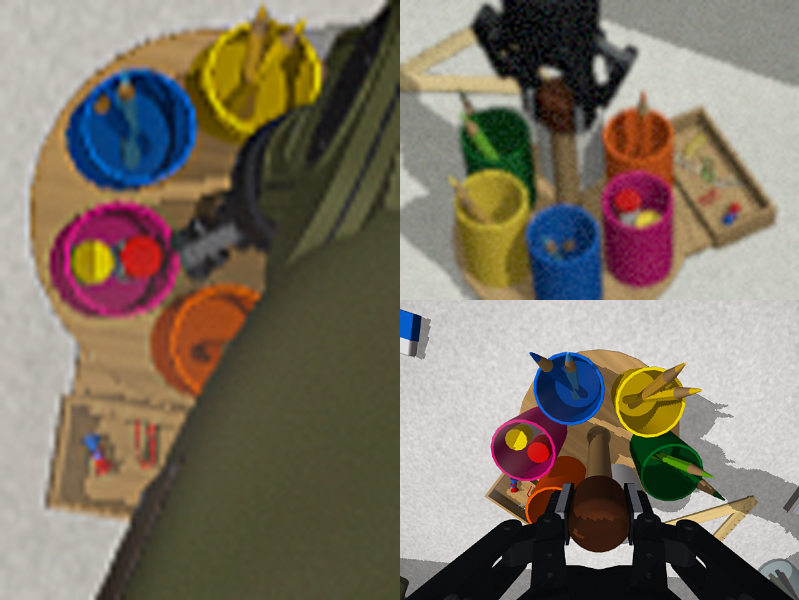

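The scene view shows the orange cup, with its pencil standing point up in it, beside the tray. I'll check the angle from the other rims:

- **Top:** pink (388.4,276.6), blue (391.6,250.4), yellow (417.6,240.2).
- **Wrist:** blue (272.7,139.5), yellow (401,163.6), pink (199,237.4), green (428,268).
- **Scene:** orange (295,155.7), pink (295,177.3), blue (270.3,188.3), yellow (246,176.7).

```bash
python3 - <<'E'
from h import *; import pickle
d,e,t=pickle.load(open("pics/w6.pkl","rb"))
i=dict(o=0,w=1,g=2,y=3,b=4,p=5)
cup=lambda q,n:place([[-.072*np.cos(i[c]*np.pi/3),-.072*np.sin(i[c]*np.pi/3),.115] for c in n],*q)
S=[(t,"pby",[(388.4,276.6),(391.6,250.4),(417.6,240.2)]),(d,"bypg",[(272.7,139.5),(401,163.6),(199,237.4),(428,268)]),(e,"opby",[(295,155.7),(295,177.3),(270.3,188.3),(246,176.7)])]
for c,n,px in S:
    r=least_squares(lambda q:(proj(c,cup(q,n))-px).ravel(),[.538,-.268,-.16]); print(r.x,np.degrees(r.x[2]),r.fun.round(1))
# tray in scene / front direction check
tr=place([[-.112,.07,.026],[-.112,-.07,.026],[-.176,-.07,.026],[-.176,.07,.026]],.5373,-.2683,-.1646); print(((proj(e,tr)-[215,110])*3+[400,0]).round())
print("wrist shown",(proj(d,tr)/1.604+[400,300]).round())
E
```

```text
[ 0.53700495 -0.26685594 -0.15829732] -9.069768315768043 [-0.   0.1  0.5 -0.3 -0.5  0.2]
[ 0.53901438 -0.26665395 -0.15929645] -9.127014045565426 [-2.9 -1.2  0.4 -2.6 -4.  -0.3  7.1  6.6]
[ 0.53683172 -0.26424424 -0.15979816] -9.155760412515535 [ 0.4 -0.5  0.  -0.1 -0.3  0.3 -0.1  0.3]
[[716. 233.]
 [641. 128.]
 [700. 103.]
 [776. 205.]]
wrist shown [[508. 465.]
 [586. 520.]
 [561. 546.]
 [484. 496.]]
```

The caddy is at about -9.1° and the tray's front at -9.4°, so they line up. The pencil is standing in its cup and the knob is gripped at 60 N. Handing in.

```bash
python3 -c "
from plant import workorder; print(workorder.job_done())"
```

```text
the job is handed in; nothing more can be done
None
```

The orange pencil stands point up in the orange cup, the cup is at the front within about 1° of the tray's middle, and the gripper is holding the knob still at about 60 N; the job is handed in, with no verdict returned.

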